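Park the microscope objectives in order of height

TASK

Line up the four loose microscope objectives on the parking strip in order of height, each standing upright on the middle of its own round pad: the shortest on the pad next to the upright index pin, rising to the tallest on the pad farthest from it. They are delicate optics, so set them down gently and never tip one over, and leave the culture flask with the orange cap where it is.

Things in the scene. Friction and masses are not known exactly. Their poses are not given: they have to be found in the camera images.
- obj_1_center (a point): Microscope objective, shortest of the four: white-enamelled barrel 36 mm in diameter with a black thread cap flush round its foot, a dark knurled band and a nose that tapers to 29 mm at the top; 42 mm tall, straight-sided up to 32 mm above its foot, about 204 g (hidden mass 0.8 to 1.3 times that). Stands loose and upright on the bench. This point is on its axis, half-way up (21 mm above its foot); z points up the axis to the nose.
- obj_2_center (a point): Microscope objective, second shortest of the four: white-enamelled barrel 36 mm in diameter with a black thread cap flush round its foot, a dark knurled band and a nose that tapers to 22 mm at the top; 56 mm tall, straight-sided up to 40 mm above its foot, about 232 g (hidden mass 0.8 to 1.3 times that). Stands loose and upright on the bench. This point is on its axis, half-way up (28 mm above its foot); z points up the axis to the nose.
- obj_3_center (a point): Microscope objective, second tallest of the four: white-enamelled barrel 36 mm in diameter with a black thread cap flush round its foot, a dark knurled band and a nose that tapers to 17 mm at the top; 70 mm tall, straight-sided up to 48 mm above its foot, about 260 g (hidden mass 0.8 to 1.3 times that). Stands loose and upright on the bench. This point is on its axis, half-way up (35 mm above its foot); z points up the axis to the nose.
- obj_4_center (a point): Microscope objective, tallest of the four: white-enamelled barrel 36 mm in diameter with a black thread cap flush round its foot, a dark knurled band and a nose that tapers to 12 mm at the top; 84 mm tall, straight-sided up to 56 mm above its foot, about 288 g (hidden mass 0.8 to 1.3 times that). Stands loose and upright on the bench. This point is on its axis, half-way up (42 mm above its foot); z points up the axis to the nose.
- pad_a_top (a point): Round black rubber pad, 56 mm in diameter, fixed on the aluminium parking strip (one end pad). The four pads a, b, c, d stand in a straight row in that order, 66 mm apart from centre to centre. This point is the centre of its upper face, 13 mm above the bench; y runs along the strip (from pad d towards pad a), x across it, z up. The strip is 74 mm wide, 390 mm long and 10 mm high.
- pad_b_top (a point): Round black rubber pad, 56 mm in diameter, fixed on the aluminium parking strip (an inner pad, next to pad a). The four pads a, b, c, d stand in a straight row in that order, 66 mm apart from centre to centre. This point is the centre of its upper face, 13 mm above the bench; y runs along the strip (from pad d towards pad a), x across it, z up. The strip is 74 mm wide, 390 mm long and 10 mm high.
- pad_c_top (a point): Round black rubber pad, 56 mm in diameter, fixed on the aluminium parking strip (an inner pad, next to pad d). The four pads a, b, c, d stand in a straight row in that order, 66 mm apart from centre to centre. This point is the centre of its upper face, 13 mm above the bench; y runs along the strip (from pad d towards pad a), x across it, z up. The strip is 74 mm wide, 390 mm long and 10 mm high.
- pad_d_top (a point): Round black rubber pad, 56 mm in diameter, fixed on the aluminium parking strip (the other end pad). The four pads a, b, c, d stand in a straight row in that order, 66 mm apart from centre to centre. This point is the centre of its upper face, 13 mm above the bench; y runs along the strip (from pad d towards pad a), x across it, z up. The strip is 74 mm wide, 390 mm long and 10 mm high.
- pin: Index pin fixed at one end of the strip: upright steel pin with a black ball on top, 60 mm tall in all, 26 mm across the ball. It stands on the strip's centre line 66 mm beyond the centre of the end pad, either pad a or pad d (it varies); the opposite end has only a flat steel screw head 28 mm across. Origin at the pin's foot, on the strip's top face.
- flask: Bystander: white culture flask lying flat, 26 mm high, about 107 by 50 mm, with an orange screw cap. Origin at its underside. Loose.

How it is judged:
By the outcome, as a careful person would: the job done as asked, in the order asked, and still so for the second after the job is handed in, with the robot touching nothing.
It also fails if it takes over 93 s, if anything falls off the work surface, if the arm or the gripper's body presses on something with over 40 N, if the wrist force passes 120 N, or if a joint passes its speed limit or range.

ROBOT

A 6-joint arm with a two-finger parallel gripper is mounted at the origin on the work surface. World frame = base frame: x ahead of the robot, y to its left, z up, the work surface at z = 0. Lengths are in mm, angles in rad, forces in N, time in s.
With the tool pointing down it reaches from about 400 to 825 mm from the base axis. Payload 7 kg.
Tool frame: the origin (TCP) lies midway between the tips of the shut fingers; the grasp point (between the pads) lies 19 mm behind it (robot.grasp_offset is the distance from the TCP to the grasp point, in mm); z points along the fingers, y is the direction in which the jaws open and shut (so a half turn about z gives the same grasp; the last joint's range is limited). The gripper opens to 88 mm and grips with 3 to 60 N. Pads are 19 mm wide; open, the fingers measure 130 mm over their backs; the gripper's body (78 mm by 193 mm) begins 47 mm behind the grasp point.
Start: joints at [1.513, 0.359, 0.012, 0, -1.224, -0.288], TCP at [228.799, 635.017, 226.561] pointing down, gripper open.
Joint ranges: [-3.07, 3.07], [-1.43, 2.12], [-1.02, 1.25], [-3.03, 1.67], [-3.05, -0], [-3.03, 3.03]. Speed limits (rad/s): [2.39, 2.39, 3.01, 3.14, 3.14, 3.14].

INTERFACE

Orientations are given as a unit quaternion [w, x, y, z].
In Python, from plant import robot, optics, order gives the robot as it stands.
- The arm moves only by the tool servo_tool, never from a script. Its argument "steps" is a list of rows, each an object with "fingers": the opening, from -1 (shut) to 1 (fully open); "xyz": the shift along the tool's x, y, z in cm, a list of three; "turn": the turn about the tool's z in rad. In form: [{"fingers": fingers, "xyz": [tx, ty, tz], "turn": turn}, ...]. A call has 1 to 10 rows; each row is the pose to reach, as a shift and turn from the pose measured when the call began, along the tool's axes at that moment; what a row does not reach only later rows make up. A row lasts 1/10 s, in which the tool goes at most 50 mm and 8.59 degrees, less where a joint would pass 70% of its speed; a pose out of reach is approached as far as the arm can. A call with a gripper value outside its range is refused whole. The fingers move at their own pace and stop on an object; the grip force is fixed at half the most. Time passes only in rows, so rows that repeat a pose let the fingers close. It gives the time, the measured TCP pose, the force and the opening at its end, in the units of the state.
- robot.get_state(): the state, without advancing time (a new reading comes with each control period).
- optics.read_camera(name): name is "scene" or "side" or "wrist"; returns the picture (400x640x3 uint8, red, green, blue); there is no depth.
- optics.camera_params(name): a dict with "K" (3x3 intrinsics, pixels), "k1" (the pictures are not rectified: a ray, as slopes to the right and down, at radius r is drawn at 1 + k1 r^2 times it, then the intrinsics apply), "origin" and "orientation" of the camera in the world. Camera axes: x right, y down, z forward; pixel columns grow to the right and rows downward; lengths in mm; the calibration is good to about 2 mm. A picture is of the moment at which its call begins: read the wrist's pose just before it. camera_params takes no time and is no camera call; for the wrist camera it gives the pose at the moment of the call.
- order.sign_off(): hands the job in, once; it reports no verdict.
The state is a dict: "t": time; "joint_pos": joint angles; "qd": joint speeds; "joint_torque": joint torques, N m; "ee_pos": TCP position; "eef_rot": TCP orientation; "contact_force": force on the tool from outside, world axes, zero at the start; "wrist_torque": the same for the moment, N m; "gripper_width": finger opening in mm.
Only numpy, scipy, OpenCV 4.12 (cv2) and the standard library are available. Lean on these libraries where they do the work, as an engineer would, in place of code of your own. Each camera call takes 0.05 s, during which the arm holds its last target.

## Working session

There is one attempt and no reset: what is moved stays moved. The work goes in short steps, Python scripts to look and compute and a tool call to move; the robot and the scene stay as the last step left them, time stands still between calls to the robot, and variables do not carry over. Pictures are saved under pics/ and viewed, and the job is handed in when it is done.

Besides the shell and the picture viewer there is one more tool, called after "Request:" as name(argument=value, ...), one argument or row to a line, values as JSON. servo_tool: Moves the arm, as the interface text tells. Its arguments: {"type":"object","properties":{"steps":{"type":"array","items":{"type":"object","properties":{"fingers":{"type":"number"},"xyz":{"type":"array","items":{"type":"number"}},"turn":{"type":"number"}}}}},"required":["steps"]}

```bash
ls; mkdir -p pics
python3 - <<'E'
from plant import robot, optics, order
import cv2
s=robot.get_state();print(s)
for n in ["scene","side","wrist"]:
    p=optics.camera_params(n)
    print(n,p)
    cv2.imwrite(f"pics/{n}0.png",cv2.cvtColor(optics.read_camera(n),cv2.COLOR_RGB2BGR))
E
```

```text
pics
{'t': 0.0, 'joint_pos': array([ 1.51313986e+00,  3.59383971e-01,  1.10355729e-02, -3.68965396e-04,
       -1.22409423e+00, -2.88114566e-01]), 'qd': array([1.97490123e-04, 9.04162481e-04, 2.42097488e-04, 6.31746250e-04,
       3.79113727e-04, 1.23363490e-05]), 'joint_torque': array([ 3.70825786e-03, -5.82717776e+01,  2.93049842e+01,  6.99722797e+00,
        6.87510154e-03, -1.50496826e-04]), 'ee_pos': array([228.61551157, 634.5705101 , 225.6110483 ]), 'eef_rot': array([ 8.37634984e-04,  9.85081327e-01, -1.72087393e-01, -7.76626204e-05]), 'contact_force': array([ 0.06278902, -0.17812644, -0.10652232]), 'wrist_torque': array([-0.01777923,  0.00844512, -0.00625325]), 'gripper_width': 87.96325204770253}
scene {'K': array([[411.55606768,   0.        , 317.04306775],
       [  0.        , 411.55606768, 201.30187837],
       [  0.        ,   0.        ,   1.        ]]), 'k1': -0.028686395141443517, 'origin': array([1301.56571741,  185.86551927,  639.12616536]), 'orientation': array([-0.30184604,  0.58069541,  0.67774505, -0.33517674])}
side {'K': array([[426.3703055 ,   0.        , 325.54119532],
       [  0.        , 426.3703055 , 199.15847342],
       [  0.        ,   0.        ,   1.        ]]), 'k1': 0.03218133473611672, 'origin': array([ -86.38382317, -544.47798848,  785.5069659 ]), 'orientation': array([-0.40586569,  0.82688868, -0.35474334,  0.1602664 ])}
wrist {'K': array([[290.73854874,   0.        , 319.00081481],
       [  0.        , 290.73854874, 199.64973836],
       [  0.        ,   0.        ,   1.        ]]), 'k1': -0.050964592593271504, 'origin': array([299.76002105, 609.61051597, 384.46931315]), 'orientation': array([-0.07936674, -0.56925505,  0.8106151 ,  0.11203913])}
```

View pics/scene0.png

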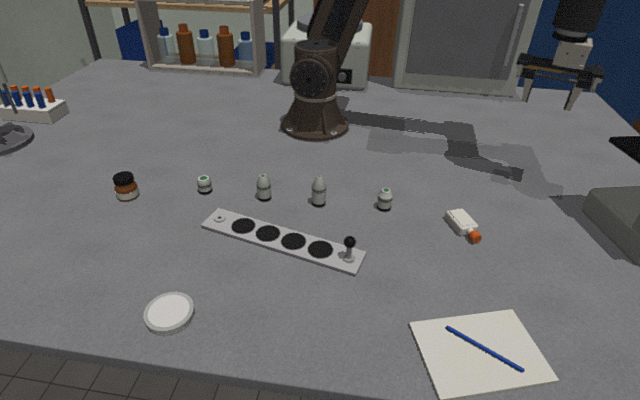

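View pics/side0.png

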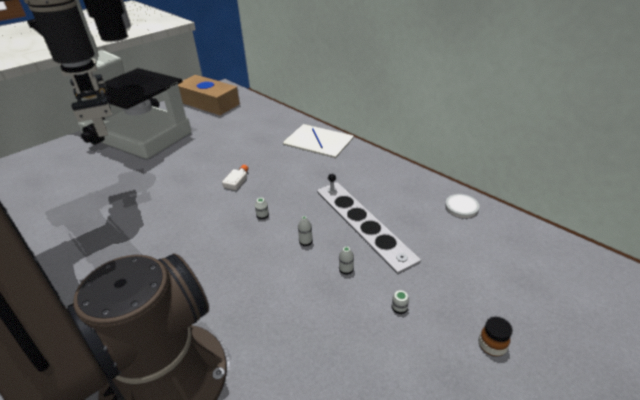

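View pics/wrist0.png

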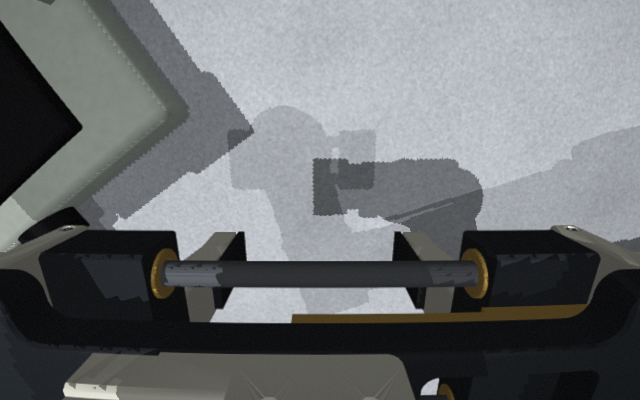

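The scene camera shows four objectives at about (204,184), (263,187), (319,191) and (385,199), with the strip below them. The pin is at its right end, (349,250), and the flask is at (463,224). I'll zoom in for precise pixel positions.

Run:
```python
import cv2,numpy as np
a=cv2.imread("pics/scene0.png");b=cv2.imread("pics/side0.png")
# scene crop x 190..400,y 165..275
c=cv2.resize(a[165:275,192:392],None,fx=4,fy=4,interpolation=cv2.INTER_CUBIC)
d=cv2.resize(b[165:325,240:430],None,fx=3.7,fy=3.7,interpolation=cv2.INTER_CUBIC)
cv2.imwrite("pics/c.png",c);cv2.imwrite("pics/d.png",d)
```

```text
(no output)
```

View pics/c.png

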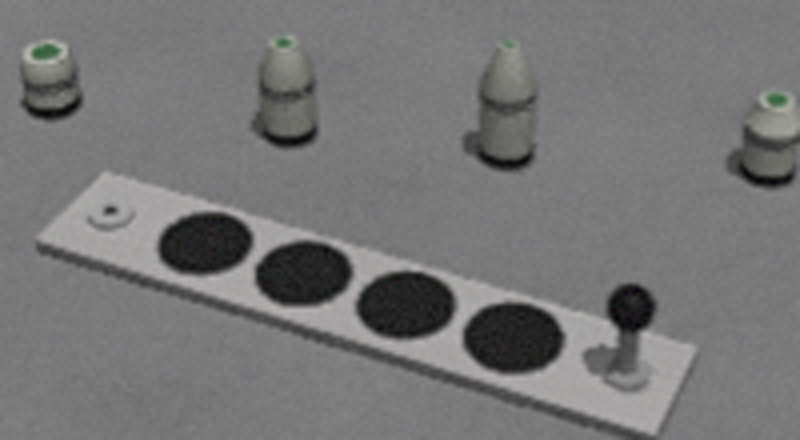

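View pics/d.png

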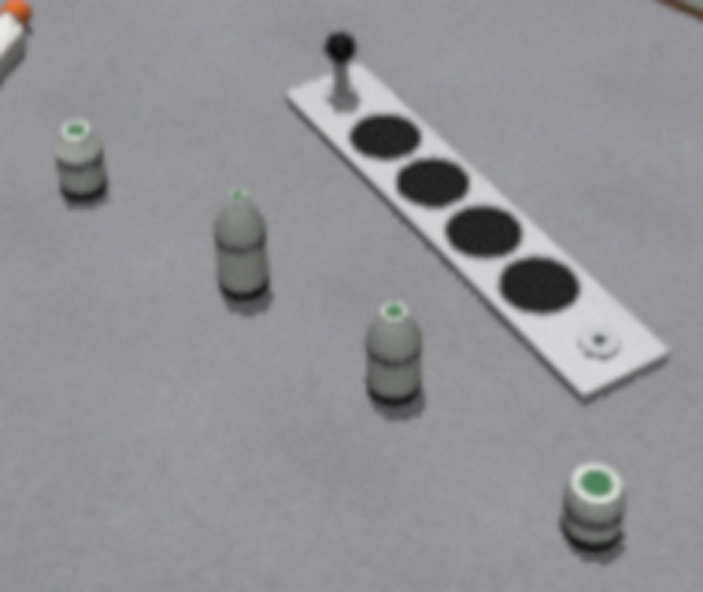

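Left to right in the scene view, the order is obj1, obj3, obj4, obj2. I'll locate the tops by their green dots and the pads by their dark ellipses, using both cameras.

```bash
cat > h.py <<'E'
import numpy as np,cv2
from scipy.spatial.transform import Rotation as R
from scipy.optimize import least_squares
def par(p):
    q=np.array(p['orientation']);return p['K'],p['k1'],np.array(p['origin']),R.from_quat(q[[1,2,3,0]]).as_matrix()
def proj(P,cam):
    K,k,o,M=cam;c=(np.atleast_2d(P)-o)@M;u=c[:,:2]/c[:,2:];r2=(u**2).sum(1,keepdims=True)
    u=u*(1+k*r2);return u@K[:2,:2].T+K[:2,2]
def ray(uv,cam):
    K,k,o,M=cam;d=(np.array(uv)-K[:2,2])/np.array([K[0,0],K[1,1]]);u=d.copy()
    for _ in range(20):u=d/(1+k*(u@u))
    return o,M@np.array([u[0],u[1],1.])
def atz(uv,cam,z):
    o,d=ray(uv,cam);return (o+d*(z-o[2])/d[2])[:2]
E
python3 - <<'E'
from h import *
from plant import optics
H=[42,70,84,56];N=[1,3,4,2]
C={n:par(optics.camera_params(n)) for n in("scene","side")}
G={'scene':[(46,51),(284,43),(510,45),(777,100)],'side':[(597,483),(394,311),(237,195),(75,129)]}
Pd={'scene':[(205,242),(304,273),(406,304),(513,337)],'side':[(540,285),(484,231),(432,183),(385,137)]}
S={'scene':(4,192,165),'side':(3.7,240,165)}
def orig(p,n):
    s,ox,oy=S[n];return (np.array(p)+.5)/s-.5+[ox,oy]
res={}
for n in C:
    im=cv2.imread(f"pics/{n}0.png").astype(float)
    for i in range(4):
        x,y=orig(G[n][i],n); xi,yi=int(round(x)),int(round(y))
        w=im[yi-4:yi+5,xi-5:xi+6]; g=w[...,1]-np.maximum(w[...,0],w[...,2]); g=np.clip(g-8,0,None)
        yy,xx=np.mgrid[yi-4:yi+5,xi-5:xi+6]; uv=np.array([(g*xx).sum(),(g*yy).sum()])/g.sum()
        p=atz(uv,C[n],H[i]); print(n,'obj',N[i],uv.round(1),(round(x,1),round(y,1)),p.round(1)); 
    for i in range(4):
        x,y=orig(Pd[n][i],n); m=(im.max(2)<75).astype(np.uint8)
        k,l,st,ce=cv2.connectedComponentsWithStats(m,connectivity=4)
        j=l[int(round(y)),int(round(x))]; sel=l==j
        ys,xs=np.nonzero(sel); pts=np.array([atz((a,b),C[n],13) for a,b in zip(xs,ys)])
        # weight by jacobian ignored
        p0=atz((x,y),C[n],13)
        hull=cv2.convexHull(pts.astype(np.float32))[:,0]; (cx,cy),r=cv2.minEnclosingCircle(pts.astype(np.float32))
        print(n,'pad',i,len(xs),ce[j].round(1),p0.round(1),atz(ce[j],C[n],13).round(1),np.round([cx,cy,r],1))
E
```

```text
scene obj 1 [202.9 177.5] (np.float64(203.1), np.float64(177.4)) [ 444.2 -230.3]
scene obj 3 [262.5 175.1] (np.float64(262.6), np.float64(175.4)) [448.1 -66.4]
scene obj 4 [318.8 175.7] (np.float64(319.1), np.float64(175.9)) [447.4  77.6]
scene obj 2 [385.8 189.3] (np.float64(385.9), np.float64(189.6)) [437.1 246.4]
scene pad 0 269 [242.9 225.5] [582.6 -83.2] [583.8 -82.8] [583.  -83.3  27.7]
scene pad 1 286 [267.4 233. ] [600.1 -18.9] [600.6 -19.3] [599.3 -19.4  27.6]
scene pad 2 308 [293.  240.8] [616.7  44.4] [617.3  44.1] [616.7  44.5  27.7]
scene pad 3 333 [319.9 249. ] [633.7 108. ] [634.2 108.2] [633.4 107.9  27.7]
side obj 1 [400.7 295.1] (np.float64(401.0), np.float64(295.2)) [ 446.8 -230.6]
side obj 3 [346.  248.7] (np.float64(346.1), np.float64(248.7)) [450.2 -67.3]
side obj 4 [303.7 217.3] (np.float64(303.7), np.float64(217.3)) [449.9  76.3]
side obj 2 [260.  199.7] (np.float64(259.9), np.float64(199.5)) [440.6 244.8]
side pad 0 215 [385.2 241.7] [581.4 -86.9] [580.5 -86.3] [580.6 -86.2  25.7]
side pad 1 188 [370.3 227.4] [598.4 -22.6] [597.  -23.1] [597.8 -22.6  25.5]
side pad 2 165 [356.5 213.9] [613.6  40.6] [614.3  40.9] [614.3  40.8  25.5]
side pad 3 145 [343.8 201.5] [630.8 104.1] [631.4 104.4] [631.6 105.1  25.2]
```

```bash
cat >> h.py <<'E'
YAW=-74.8 # deg world angle of tool x ; tool y at 165.2 deg
def go(x,y,z,yaw=YAW):
    from plant import robot
    s=robot.get_state();q=s['eef_rot'];M=R.from_quat(q[[1,2,3,0]]).as_matrix()
    d=M.T@(np.array([x,y,z])-s['ee_pos'])/10
    cur=np.degrees(np.arctan2(M[1,0],M[0,0]));dt=-((yaw-cur+180)%360-180)
    print('t',round(s['t'],2),'at',s['ee_pos'].round(1),'yaw',round(cur,1),'F',s['contact_force'].round(1),'w',round(s['gripper_width'],1),'tilt',M[:2,2].round(4))
    print('shift cm',d.round(2),'turn',round(np.radians(dt),3))
E
python3 - <<'E'
from h import *
go(439,245.6,180)
E
```

```text
t 0.15 at [228.7 634.7 225.9] yaw -19.8 F [-0.5 -0.3 -0.5] w 87.8 tilt [-0.0003 -0.0013]
shift cm [32.98 29.47  4.63] turn 0.96
```

```bash
sed -i 's/YAW=-74.8/YAW=-104.8/; s/tool y at 165.2/tool y at -194.8/' h.py
python3 - <<'E'
from h import *
go(439,245.6,180)
E
```

```text
t 0.15 at [228.7 634.7 225.9] yaw -19.8 F [-0.5 -0.3 -0.5] w 87.8 tilt [-0.0003 -0.0013]
shift cm [32.98 29.47  4.63] turn 1.483
```

Request:
servo_tool(
  steps=[
    {"fingers":1,"xyz":[3.3,2.9,0.5],"turn":0.15},
    {"fingers":1,"xyz":[6.6,5.9,0.9],"turn":0.3},
    {"fingers":1,"xyz":[9.9,8.8,1.4],"turn":0.45},
    {"fingers":1,"xyz":[13.2,11.8,1.8],"turn":0.6},
    {"fingers":1,"xyz":[16.5,14.7,2.3],"turn":0.74},
    {"fingers":1,"xyz":[19.8,17.7,2.8],"turn":0.89},
    {"fingers":1,"xyz":[23.1,20.6,3.2],"turn":1.04},
    {"fingers":1,"xyz":[26.4,23.6,3.7],"turn":1.19},
    {"fingers":1,"xyz":[29.7,26.5,4.2],"turn":1.33},
    {"fingers":1,"xyz":[33.0,29.5,4.6],"turn":1.48},
  ],
)

```text
t: 1.15
ee_pos: [439.5, 243.5, 180.1]
eef_rot: [-0.0, -0.609, 0.793, -0.0]
contact_force: [1.6, 0.8, 0.8]
gripper_width: 87.3
```

Run:
```python
from h import *
from plant import optics
import pickle
go(439,245.6,180)
p=optics.camera_params("wrist");im=optics.read_camera("wrist")
pickle.dump(p,open("w1.pkl","wb"))
cv2.imwrite("pics/w1.png",im[...,::-1])
c=par(p);print(c[2],c[3][:,2],proj([[439,245.6,56],[445.5,-230.5,42],[449,-67,70],[448.7,77,84],[632.5,106,13],[615.5,42.6,13]],c))
go(439,245.6,180)
```

```text
t 1.15 at [439.5 243.5 180.1] yaw -104.9 F [1.6 0.8 0.8] w 87.3 tilt [-0.0004 -0.0012]
shift cm [-0.19  0.1   0.01] turn -0.002
[422.23915658 172.22625935 338.91034996] [ 0.07159477  0.26300435 -0.96213455] [[ 322.10422916  194.93558889]
 [ 185.30645943 -277.64706314]
 [ 206.04376695 -174.89027547]
 [ 255.56173091    6.60095622]
 [ 119.94353104  110.6116192 ]
 [ 110.8189676    46.65620963]]
t 1.2 at [440.4 238.8 179.2] yaw -105.6 F [ 0.1 -4.  -1.8] w 87.8 tilt [-0.002  -0.0035]
shift cm [-0.62  0.31 -0.08] turn -0.014
```

View pics/w1.png

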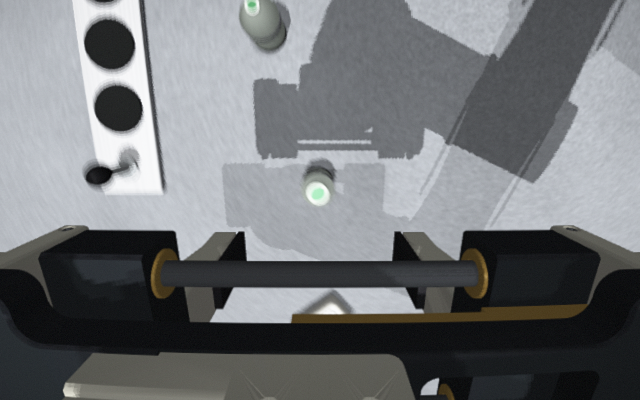

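The wrist camera sees objective 2 at (318,192), objective 4 at (252,6), pads at (118,108) and (109,44), and the pin. The arm was still settling when I took it, so I'll settle it and look again.

Request:
servo_tool(
  steps=[
    {"fingers":1,"xyz":[-0.6,0.3,0],"turn":-0.014},
    {"fingers":1,"xyz":[-0.6,0.3,0],"turn":-0.014},
    {"fingers":1,"xyz":[-0.6,0.3,0],"turn":-0.014},
    {"fingers":1,"xyz":[-0.6,0.3,0],"turn":-0.014},
  ],
)

```text
t: 1.6
ee_pos: [438.8, 246.4, 179.2]
eef_rot: [-0.002, -0.611, 0.792, -0.001]
contact_force: [-0.8, -0.0, 0.2]
gripper_width: 87.5
```

```bash
cat >> h.py <<'E'
def wsnap(name):
    from plant import optics
    p=optics.camera_params("wrist");im=optics.read_camera("wrist")
    cv2.imwrite(f"pics/{name}.png",im[...,::-1]);return par(p),im.astype(float)
def green(im,uv,h=12):
    x,y=map(int,np.round(uv));y0,x0=max(y-h,0),max(x-h,0);w=im[y0:y+h+1,x0:x+h+1]
    g=np.clip(w[...,1]-np.maximum(w[...,0],w[...,2])-12,0,None);yy,xx=np.mgrid[y0:y0+w.shape[0],x0:x0+w.shape[1]]
    return np.array([(g*xx).sum(),(g*yy).sum()])/g.sum()
def pad(im,uv,cam,z=13):
    m=(im.max(2)<70).astype(np.uint8);k,l,st,ce=cv2.connectedComponentsWithStats(m,connectivity=4)
    j=l[int(round(uv[1])),int(round(uv[0]))];ys,xs=np.nonzero(l==j)
    pts=np.array([atz((a,b),cam,z) for a,b in zip(xs,ys)],np.float32);(cx,cy),r=cv2.minEnclosingCircle(pts)
    return ce[j].round(1),atz(ce[j],cam,z).round(1),np.round([cx,cy,r],1)
E
python3 - <<'E'
from h import *
go(439,245.6,180)
c,im=wsnap("w2")
g=proj([[439,245.6,56],[448.7,77,84],[632.5,106,13],[615.5,42.6,13]],c);print(g.round(1))
for uv,z in((g[0],56),(g[1],84)):
    u=green(im,uv);print(u,atz(u,c,z))
for uv in g[2:]:print(pad(im,uv,c))
go(439,245.6,180)
E
```

```text
t 1.6 at [438.8 246.4 179.2] yaw -104.7 F [-0.8 -0.   0.2] w 87.5 tilt [-0.0019 -0.0033]
shift cm [ 0.07 -0.04 -0.08] turn 0.002
[[320.5 193. ]
 [254.2   2.9]
 [117.9 107.8]
 [109.1  43.5]]
[317.53039074 193.51881331] [442.0362581 245.3133886]
[250.44017467   3.91703057] [451.74150285  76.88401415]
(array([117.3, 108.7]), array([633.6, 106.7]), array([634.1, 106.9,  27.9]))
(array([108.2,  44.5]), array([616.9,  43.2]), array([617.5,  43.7,  28. ]))
t 1.65 at [438.7 246.3 179.2] yaw -104.7 F [0.3 0.4 0.4] w 87.9 tilt [-0.0019 -0.0034]
shift cm [ 0.06 -0.04 -0.08] turn 0.002
```

View pics/w2.png

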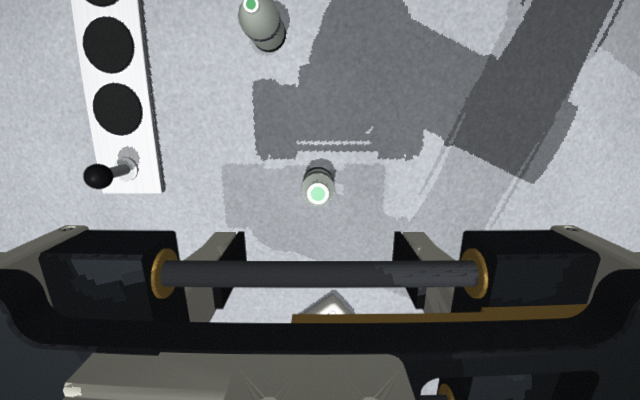

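Run:
```python
from h import *
go(440.5,245.5,9)
```

```text
t 1.65 at [438.7 246.3 179.2] yaw -104.7 F [0.3 0.4 0.4] w 87.9 tilt [-0.0019 -0.0034]
shift cm [-0.03 -0.21 17.02] turn 0.002
```

Request:
servo_tool(
  steps=[
    {"fingers":1,"xyz":[0,-0.2,4],"turn":0},
    {"fingers":1,"xyz":[0,-0.2,8],"turn":0},
    {"fingers":1,"xyz":[0,-0.2,11],"turn":0},
    {"fingers":1,"xyz":[0,-0.2,13.5],"turn":0},
    {"fingers":1,"xyz":[0,-0.2,15.5],"turn":0},
    {"fingers":1,"xyz":[0,-0.2,16.6],"turn":0},
    {"fingers":1,"xyz":[0,-0.2,17],"turn":0},
    {"fingers":1,"xyz":[0,-0.2,17],"turn":0},
    {"fingers":1,"xyz":[0,-0.2,17],"turn":0},
  ],
)

```text
t: 2.55
ee_pos: [440.8, 245.9, 10.1]
eef_rot: [-0.001, -0.611, 0.792, -0.001]
contact_force: [1.1, 0.9, 0.0]
gripper_width: 87.3
```

Run:
```python
from h import *
go(440.5,245.5,9)
```

```text
t 2.55 at [440.8 245.9  10.1] yaw -104.7 F [1.1 0.9 0. ] w 87.3 tilt [-0.0009 -0.0024]
shift cm [0.04 0.02 0.11] turn 0.002
```

Request:
servo_tool(
  steps=[
    {"fingers":0.4,"xyz":[0,0,0],"turn":0},
    {"fingers":0,"xyz":[0,0,0],"turn":0},
    {"fingers":-0.1,"xyz":[0,0,0],"turn":0},
    {"fingers":-0.3,"xyz":[0,0,0],"turn":0},
    {"fingers":-1,"xyz":[0,0,0],"turn":0},
    {"fingers":-1,"xyz":[0,0,0],"turn":0},
    {"fingers":-1,"xyz":[0,0,0],"turn":0},
    {"fingers":-1,"xyz":[0,0,0],"turn":0},
  ],
)

```text
t: 3.35
ee_pos: [440.7, 245.8, 10.1]
eef_rot: [-0.001, -0.611, 0.792, -0.001]
contact_force: [-1.2, 0.4, 0.5]
gripper_width: 34.9
```

Run:
```python
from h import *
go(440.5,245.5,120)
```

```text
t 3.35 at [440.7 245.8  10.1] yaw -104.7 F [-1.2  0.4  0.5] w 34.9 tilt [-0.0011 -0.0024]
shift cm [ 7.000e-02  1.000e-02 -1.099e+01] turn 0.002
```

Request:
servo_tool(
  steps=[
    {"fingers":-1,"xyz":[0,0,-1],"turn":0},
    {"fingers":-1,"xyz":[0,0,-3],"turn":0},
    {"fingers":-1,"xyz":[0,0,-6],"turn":0},
    {"fingers":-1,"xyz":[0,0,-9],"turn":0},
    {"fingers":-1,"xyz":[0,0,-11],"turn":0},
    {"fingers":-1,"xyz":[0,0,-11],"turn":0},
    {"fingers":-1,"xyz":[0,0,-11],"turn":0},
  ],
)

```text
t: 4.05
ee_pos: [440.5, 246.0, 120.3]
eef_rot: [-0.001, -0.611, 0.792, -0.0]
contact_force: [-0.4, -0.2, -3.1]
gripper_width: 35.2
```

Run:
```python
from h import *
go(616.5,43,120)
```

```text
t 4.05 at [440.5 246.  120.3] yaw -104.7 F [-0.4 -0.2 -3.1] w 35.2 tilt [-0.001  -0.0016]
shift cm [ 15.17 -22.17   0.04] turn 0.002
```

Request:
servo_tool(
  steps=[
    {"fingers":-1,"xyz":[1.5,-2.2,0],"turn":0},
    {"fingers":-1,"xyz":[3.5,-5.1,0],"turn":0},
    {"fingers":-1,"xyz":[5.7,-8.4,0],"turn":0},
    {"fingers":-1,"xyz":[8,-11.7,0],"turn":0},
    {"fingers":-1,"xyz":[10.3,-15,0],"turn":0},
    {"fingers":-1,"xyz":[12.5,-18.3,0],"turn":0},
    {"fingers":-1,"xyz":[14.2,-20.8,0],"turn":0},
    {"fingers":-1,"xyz":[15.2,-22.2,0],"turn":0},
    {"fingers":-1,"xyz":[15.2,-22.2,0],"turn":0},
    {"fingers":-1,"xyz":[15.2,-22.2,0],"turn":0},
  ],
)

```text
t: 5.05
ee_pos: [615.7, 42.4, 119.0]
eef_rot: [-0.002, -0.611, 0.792, 0.0]
contact_force: [-0.2, -0.3, -2.7]
gripper_width: 34.8
```

Request:
servo_tool(
  steps=[
    {"fingers":-1,"xyz":[0,0,0],"turn":0},
    {"fingers":-1,"xyz":[0,0,0],"turn":0},
  ],
)

```text
t: 5.25
ee_pos: [614.9, 43.2, 118.7]
eef_rot: [-0.002, -0.611, 0.792, 0.0]
contact_force: [0.2, -0.1, -3.8]
gripper_width: 35.1
```

Run:
```python
from h import *
go(616.5,43,24)
c,im=wsnap("w3")
g=proj([[616.5,43,13],[599,-20,13],[582,-84,13]],c);print(g.round(1))
for uv in g[1:]:print(pad(im,uv,c))
```

```text
t 5.25 at [614.9  43.2 118.7] yaw -104.7 F [ 0.2 -0.1 -3.8] w 35.1 tilt [-0.0044 -0.0022]
shift cm [-0.05 -0.19  9.47] turn 0.002
[[319.1 198.5]
 [320.2 127.4]
 [320.5  46.5]]
(array([317.5, 126.5]), array([601. , -21.4]), array([601.4, -20.8,  27.6]))
(array([317.8,  46.3]), array([584.2, -84.7]), array([584.3, -84.1,  27.7]))
```

View pics/w3.png

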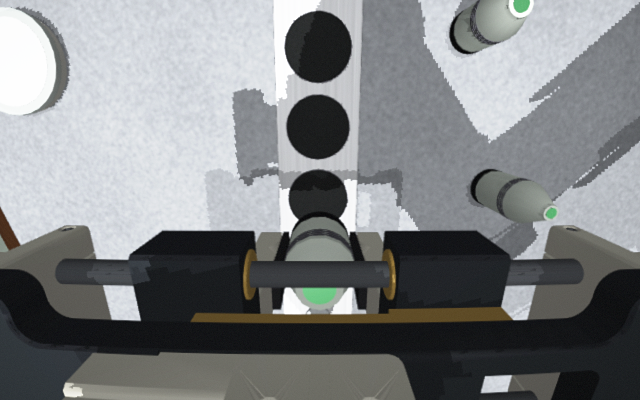

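Pads line up in the wrist view: x≈318 px, while the held object is at x≈320 px. That calls for about 2 mm in +x, so I'll lower it there slowly.

Request:
servo_tool(
  steps=[
    {"fingers":-1,"xyz":[-0.05,-0.2,2],"turn":0},
    {"fingers":-1,"xyz":[-0.05,-0.22,4.5],"turn":0},
    {"fingers":-1,"xyz":[-0.05,-0.22,7],"turn":0},
    {"fingers":-1,"xyz":[-0.05,-0.22,8.5],"turn":0},
    {"fingers":-1,"xyz":[-0.05,-0.22,9],"turn":0},
    {"fingers":-1,"xyz":[-0.05,-0.22,9.2],"turn":0},
    {"fingers":-1,"xyz":[-0.05,-0.22,9.2],"turn":0},
    {"fingers":-1,"xyz":[-0.05,-0.22,9.2],"turn":0},
  ],
)

```text
t: 6.1
ee_pos: [617.7, 43.3, 28.0]
eef_rot: [-0.001, -0.611, 0.792, 0.0]
contact_force: [-0.4, 0.7, -2.5]
gripper_width: 34.8
```

Run:
```python
from h import *
go(617,43,23.1)
```

```text
t 6.1 at [617.7  43.3  28. ] yaw -104.7 F [-0.4  0.7 -2.5] w 34.8 tilt [-0.0022 -0.0016]
shift cm [0.04 0.07 0.49] turn 0.002
```

Request:
servo_tool(
  steps=[
    {"fingers":-1,"xyz":[0,0.07,0.1],"turn":0},
    {"fingers":-1,"xyz":[0,0.07,0.2],"turn":0},
    {"fingers":-1,"xyz":[0,0.07,0.3],"turn":0},
    {"fingers":-1,"xyz":[0,0.07,0.4],"turn":0},
    {"fingers":-1,"xyz":[0,0.07,0.4],"turn":0},
    {"fingers":-1,"xyz":[0,0.07,0.4],"turn":0},
  ],
)

```text
t: 6.7
ee_pos: [617.0, 43.4, 23.9]
eef_rot: [-0.001, -0.611, 0.792, 0.0]
contact_force: [-0.7, 0.7, -2.6]
gripper_width: 34.8
```

Run:
```python
from h import *
go(617,43,23.1)
```

```text
t 6.7 at [617.   43.4  23.9] yaw -104.7 F [-0.7  0.7 -2.6] w 34.8 tilt [-0.0023 -0.0017]
shift cm [ 0.04 -0.01  0.08] turn 0.003
```

Request:
servo_tool(
  steps=[
    {"fingers":-1,"xyz":[0,0,0.05],"turn":0},
    {"fingers":-1,"xyz":[0,0,0.1],"turn":0},
    {"fingers":-1,"xyz":[0,0,0.1],"turn":0},
    {"fingers":-1,"xyz":[0,0,0.1],"turn":0},
  ],
)

```text
t: 7.1
ee_pos: [617.1, 43.4, 23.1]
eef_rot: [-0.001, -0.611, 0.792, 0.0]
contact_force: [-1.9, -0.2, 1.2]
gripper_width: 34.9
```

Run:
```python
from h import *
go(617,43,23.1)
```

```text
t 7.1 at [617.1  43.4  23.1] yaw -104.7 F [-1.9 -0.2  1.2] w 34.9 tilt [-0.0021 -0.0016]
shift cm [ 0.04 -0.    0.  ] turn 0.002
```

The force went from −2.6 to +1.2 N at the expected height, so the objective is on its pad. I'll release it slowly and rise.

Request:
servo_tool(
  steps=[
    {"fingers":-0.15,"xyz":[0,0,0],"turn":0},
    {"fingers":-0.1,"xyz":[0,0,0],"turn":0},
    {"fingers":0.1,"xyz":[0,0,0],"turn":0},
    {"fingers":0.4,"xyz":[0,0,0],"turn":0},
    {"fingers":0.4,"xyz":[0,0,0],"turn":0},
    {"fingers":0.4,"xyz":[0,0,-1.5],"turn":0},
    {"fingers":0.4,"xyz":[0,0,-4.5],"turn":0},
    {"fingers":0.6,"xyz":[0,0,-8],"turn":0},
    {"fingers":1,"xyz":[0,0,-11],"turn":0},
    {"fingers":1,"xyz":[0,0,-13],"turn":0},
  ],
)

```text
t: 8.1
ee_pos: [618.2, 43.8, 155.8]
eef_rot: [-0.0, -0.611, 0.791, -0.001]
contact_force: [1.1, 0.1, -0.3]
gripper_width: 79.8
```

Run:
```python
from h import *
go(448,-228,160)
```

```text
t 8.1 at [618.2  43.8 155.8] yaw -104.6 F [ 1.1  0.1 -0.3] w 79.8 tilt [ 0.0006 -0.001 ]
shift cm [30.6   9.59 -0.4 ] turn 0.003
```

Request:
servo_tool(
  steps=[
    {"fingers":1,"xyz":[3,1,-0.5],"turn":0},
    {"fingers":1,"xyz":[7,2.2,-1],"turn":0},
    {"fingers":1,"xyz":[11,3.4,-1.5],"turn":0},
    {"fingers":1,"xyz":[15,4.7,-2],"turn":0},
    {"fingers":1,"xyz":[19,5.9,-2],"turn":0},
    {"fingers":1,"xyz":[23,7.2,-2],"turn":0},
    {"fingers":1,"xyz":[27,8.4,-2],"turn":0},
    {"fingers":1,"xyz":[29.5,9.3,-2],"turn":0},
    {"fingers":1,"xyz":[30.8,9.7,-2],"turn":0},
    {"fingers":1,"xyz":[30.8,9.7,-2],"turn":0},
  ],
)

```text
t: 9.1
ee_pos: [445.8, -230.7, 176.1]
eef_rot: [0.0, -0.61, 0.792, -0.001]
contact_force: [0.2, -0.3, 0.5]
gripper_width: 87.9
```

Request:
servo_tool(
  steps=[
    {"fingers":1,"xyz":[0,0,0],"turn":0},
    {"fingers":1,"xyz":[0,0,0],"turn":0},
    {"fingers":1,"xyz":[0,0,0],"turn":0},
  ],
)

```text
t: 9.4
ee_pos: [446.3, -230.0, 176.1]
eef_rot: [0.0, -0.611, 0.792, -0.001]
contact_force: [0.1, 0.3, 0.5]
gripper_width: 87.6
```

Run:
```python
from h import *
go(446,-230.5,4)
c,im=wsnap("w4")
g=proj([[445.5,-230.5,42]],c);print(g.round(1))
u=green(im,g[0]);print(u,atz(u,c,42))
go(446,-230.5,4)
```

```text
t 9.4 at [ 446.3 -230.   176.1] yaw -104.7 F [0.1 0.3 0.5] w 87.6 tilt [ 0.0009 -0.001 ]
shift cm [ 0.04  0.04 17.21] turn 0.002
[[321.9 190.1]]
[319.50632176 190.88213922] [ 448.07911747 -230.25779929]
t 9.45 at [ 446.3 -230.1  176. ] yaw -104.7 F [0.3 0.7 0.6] w 87.4 tilt [ 0.0008 -0.001 ]
shift cm [ 0.04  0.03 17.2 ] turn 0.002
```

View pics/w4.png

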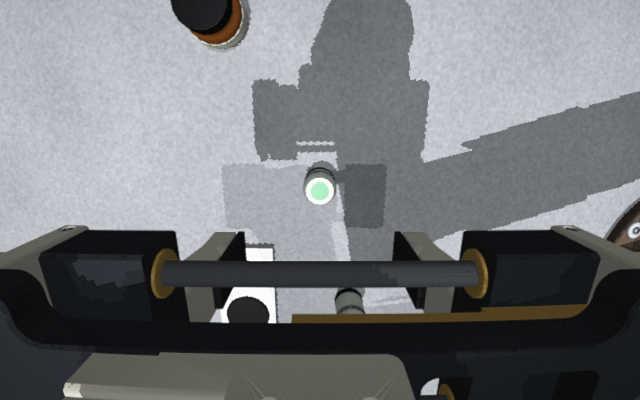

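Objective 1 is seen at (319.5,191) px, which puts it at (447,−230.3). The move down follows.

Request:
servo_tool(
  steps=[
    {"fingers":1,"xyz":[0.03,-0.02,4],"turn":0},
    {"fingers":1,"xyz":[0.03,-0.02,8],"turn":0},
    {"fingers":1,"xyz":[0.03,-0.02,11],"turn":0},
    {"fingers":1,"xyz":[0.03,-0.02,14],"turn":0},
    {"fingers":1,"xyz":[0.03,-0.02,15.8],"turn":0},
    {"fingers":1,"xyz":[0.03,-0.02,16.8],"turn":0},
    {"fingers":1,"xyz":[0.03,-0.02,17.1],"turn":0},
    {"fingers":1,"xyz":[0.03,-0.02,17.1],"turn":0},
    {"fingers":1,"xyz":[0.03,-0.02,17.1],"turn":0},
  ],
)

```text
t: 10.35
ee_pos: [447.4, -230.6, 6.0]
eef_rot: [0.001, -0.611, 0.792, -0.001]
contact_force: [0.4, -0.1, 0.6]
gripper_width: 87.6
```

Run:
```python
from h import *
go(446.5,-230.4,5)
```

```text
t 10.35 at [ 447.4 -230.6    6. ] yaw -104.7 F [ 0.4 -0.1  0.6] w 87.6 tilt [ 0.0024 -0.0013]
shift cm [0.   0.09 0.1 ] turn 0.002
```

Request:
servo_tool(
  steps=[
    {"fingers":0.4,"xyz":[0,0.05,0.15],"turn":0},
    {"fingers":0,"xyz":[0,0.05,0.15],"turn":0},
    {"fingers":-0.1,"xyz":[0,0.05,0.15],"turn":0},
    {"fingers":-0.3,"xyz":[0,0.05,0.15],"turn":0},
    {"fingers":-1,"xyz":[0,0.05,0.15],"turn":0},
    {"fingers":-1,"xyz":[0,0.05,0.15],"turn":0},
    {"fingers":-1,"xyz":[0,0.05,0.15],"turn":0},
    {"fingers":-1,"xyz":[0,0.05,0.15],"turn":0},
  ],
)

```text
t: 11.15
ee_pos: [446.7, -230.4, 4.4]
eef_rot: [0.0, -0.611, 0.792, -0.001]
contact_force: [-1.1, -0.1, 0.8]
gripper_width: 35.1
```

Request:
servo_tool(
  steps=[
    {"fingers":-1,"xyz":[0,0,-1],"turn":0},
    {"fingers":-1,"xyz":[0,0,-3],"turn":0},
    {"fingers":-1,"xyz":[0,0,-6],"turn":0},
    {"fingers":-1,"xyz":[0,0,-9],"turn":0},
    {"fingers":-1,"xyz":[0,0,-12],"turn":0},
    {"fingers":-1,"xyz":[0,0,-13],"turn":0},
    {"fingers":-1,"xyz":[0,0,-13],"turn":0},
  ],
)

```text
t: 11.85
ee_pos: [447.2, -230.3, 136.0]
eef_rot: [0.002, -0.611, 0.792, -0.002]
contact_force: [-0.3, -0.8, -2.4]
gripper_width: 35.1
```

Run:
```python
from h import *
go(633.8,106.5,140)
```

```text
t 11.85 at [ 447.2 -230.3  136. ] yaw -104.7 F [-0.3 -0.8 -2.4] w 35.1 tilt [ 0.0055 -0.0014]
shift cm [-37.31  -9.52  -0.35] turn 0.002
```

Request:
servo_tool(
  steps=[
    {"fingers":-1,"xyz":[-2,-0.5,-0.3],"turn":0},
    {"fingers":-1,"xyz":[-6,-1.5,-0.3],"turn":0},
    {"fingers":-1,"xyz":[-10.5,-2.7,-0.3],"turn":0},
    {"fingers":-1,"xyz":[-15,-3.8,-0.3],"turn":0},
    {"fingers":-1,"xyz":[-19.5,-5,-0.3],"turn":0},
    {"fingers":-1,"xyz":[-24,-6.1,-0.3],"turn":0},
    {"fingers":-1,"xyz":[-28.5,-7.3,-0.3],"turn":0},
    {"fingers":-1,"xyz":[-32.5,-8.3,-0.3],"turn":0},
    {"fingers":-1,"xyz":[-35.5,-9.1,-0.3],"turn":0},
    {"fingers":-1,"xyz":[-37.3,-9.5,-0.3],"turn":0},
  ],
)

```text
t: 12.85
ee_pos: [633.5, 108.4, 136.7]
eef_rot: [0.0, -0.611, 0.791, -0.002]
contact_force: [-0.5, -1.1, -3.0]
gripper_width: 34.5
```

Request:
servo_tool(
  steps=[
    {"fingers":-1,"xyz":[0,0,0],"turn":0},
    {"fingers":-1,"xyz":[0,0,0],"turn":0},
    {"fingers":-1,"xyz":[0,0,0],"turn":0},
    {"fingers":-1,"xyz":[0,0,0],"turn":0},
  ],
)

```text
t: 13.25
ee_pos: [633.0, 107.3, 136.7]
eef_rot: [-0.0, -0.611, 0.792, -0.002]
contact_force: [-0.4, 0.6, -2.1]
gripper_width: 34.8
```

Run:
```python
from h import *
go(633.8,106.5,22)
c,im=wsnap("w5")
g=proj([[617,43,69],[601,-21,13],[584,-84,13]],c);print(g.round(1))
u=green(im,g[0]);print(u,atz(u,c,69))
for uv in g[1:]:print(pad(im,uv,c))
go(633.8,106.5,22)
```

```text
t 13.25 at [633.  107.3 136.7] yaw -104.7 F [-0.4  0.6 -2.1] w 34.8 tilt [ 0.0019 -0.0026]
shift cm [ 0.04 -0.07 11.47] turn 0.002
[[320.8 127.3]
 [320.   50. ]
 [320.6 -31.8]]
[318.3764798  127.27727228] [618.78048552  42.50852958]
(array([320.1,  50.1]), array([600.9, -20.8]), array([601.3, -20.5,  27.8]))
(array([315.1, 162.2]), array([631. ,  75.4]), array([674.5, 160.5, 405.2]))
t 13.3 at [633.2 107.5 136.9] yaw -104.7 F [ 0.2 -0.6 -1.7] w 34.8 tilt [ 0.0023 -0.0025]
shift cm [ 0.06 -0.05 11.49] turn 0.002
```

View pics/w5.png

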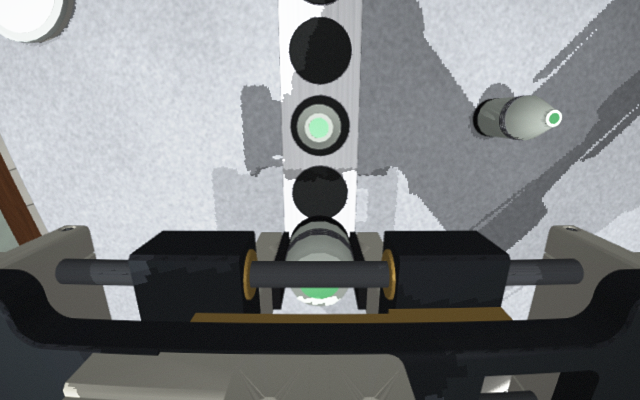

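Objective 2 is centred on its pad: green dot at (318,127) px inside a concentric black ring, within about 1.5 mm. Next I'll lower objective 1.

Request:
servo_tool(
  steps=[
    {"fingers":-1,"xyz":[0.05,0.03,3],"turn":0},
    {"fingers":-1,"xyz":[0.05,0.03,6.5],"turn":0},
    {"fingers":-1,"xyz":[0.05,0.03,9.5],"turn":0},
    {"fingers":-1,"xyz":[0.05,0.03,11],"turn":0},
    {"fingers":-1,"xyz":[0.05,0.03,11.4],"turn":0},
    {"fingers":-1,"xyz":[0.05,0.03,11.5],"turn":0},
    {"fingers":-1,"xyz":[0.05,0.03,11.5],"turn":0},
    {"fingers":-1,"xyz":[0.05,0.03,11.5],"turn":0},
  ],
)

```text
t: 14.1
ee_pos: [634.0, 107.1, 23.5]
eef_rot: [0.001, -0.611, 0.792, -0.002]
contact_force: [-0.0, -0.5, -2.0]
gripper_width: 34.6
```

Run:
```python
from h import *
go(632.7,106.8,17.4)
```

```text
t 14.1 at [634.  107.1  23.5] yaw -104.7 F [-0.  -0.5 -2. ] w 34.6 tilt [ 0.0047 -0.0015]
shift cm [0.07 0.12 0.61] turn 0.003
```

Request:
servo_tool(
  steps=[
    {"fingers":-1,"xyz":[0.05,0.1,0.1],"turn":0},
    {"fingers":-1,"xyz":[0.05,0.1,0.2],"turn":0},
    {"fingers":-1,"xyz":[0.05,0.1,0.3],"turn":0},
    {"fingers":-1,"xyz":[0.05,0.1,0.4],"turn":0},
    {"fingers":-1,"xyz":[0.05,0.1,0.5],"turn":0},
    {"fingers":-1,"xyz":[0.05,0.1,0.5],"turn":0},
    {"fingers":-1,"xyz":[0.05,0.1,0.5],"turn":0},
  ],
)

```text
t: 14.8
ee_pos: [632.9, 106.9, 18.4]
eef_rot: [0.001, -0.611, 0.791, -0.002]
contact_force: [0.6, 0.2, -2.3]
gripper_width: 34.6
```

Request:
servo_tool(
  steps=[
    {"fingers":-1,"xyz":[0,0,0.05],"turn":0},
    {"fingers":-1,"xyz":[0,0,0.1],"turn":0},
    {"fingers":-1,"xyz":[0,0,0.1],"turn":0},
  ],
)

```text
t: 15.1
ee_pos: [632.9, 106.9, 17.5]
eef_rot: [0.001, -0.611, 0.791, -0.002]
contact_force: [-0.8, 0.1, -1.0]
gripper_width: 34.8
```

Run:
```python
from h import *
go(632.7,106.8,17.4)
```

```text
t 15.1 at [632.9 106.9  17.5] yaw -104.6 F [-0.8  0.1 -1. ] w 34.8 tilt [ 0.0045 -0.0016]
shift cm [0.02 0.02 0.01] turn 0.003
```

Contact is just beginning. I'll press 0.5 mm lower, then release.

Request:
servo_tool(
  steps=[
    {"fingers":-1,"xyz":[0,0,0.05],"turn":0},
    {"fingers":-1,"xyz":[0,0,0.05],"turn":0},
    {"fingers":-1,"xyz":[0,0,0.05],"turn":0},
  ],
)

```text
t: 15.4
ee_pos: [633.0, 106.9, 17.5]
eef_rot: [0.001, -0.611, 0.791, -0.002]
contact_force: [-2.6, 0.1, 5.1]
gripper_width: 34.6
```

Request:
servo_tool(
  steps=[
    {"fingers":-0.15,"xyz":[0,0,0],"turn":0},
    {"fingers":-0.1,"xyz":[0,0,0],"turn":0},
    {"fingers":0.1,"xyz":[0,0,0],"turn":0},
    {"fingers":0.4,"xyz":[0,0,0],"turn":0},
    {"fingers":0.4,"xyz":[0,0,0],"turn":0},
    {"fingers":0.4,"xyz":[0,0,-1.5],"turn":0},
    {"fingers":0.4,"xyz":[0,0,-4.5],"turn":0},
    {"fingers":0.6,"xyz":[0,0,-8],"turn":0},
    {"fingers":1,"xyz":[0,0,-12],"turn":0},
    {"fingers":1,"xyz":[0,0,-15],"turn":0},
  ],
)

```text
t: 16.4
ee_pos: [632.9, 107.2, 171.5]
eef_rot: [0.003, -0.611, 0.791, -0.003]
contact_force: [1.0, 0.1, 0.2]
gripper_width: 79.9
```

Run:
```python
from h import *
go(450,-67,180)
```

```text
t 16.4 at [632.9 107.2 171.5] yaw -104.6 F [1.  0.1 0.2] w 79.9 tilt [ 0.0079 -0.0008]
shift cm [21.47 13.3  -0.98] turn 0.003
```

Request:
servo_tool(
  steps=[
    {"fingers":1,"xyz":[2,1.2,-0.5],"turn":0},
    {"fingers":1,"xyz":[5.5,3.4,-1],"turn":0},
    {"fingers":1,"xyz":[9,5.6,-1],"turn":0},
    {"fingers":1,"xyz":[12.5,7.7,-1],"turn":0},
    {"fingers":1,"xyz":[16,9.9,-1],"turn":0},
    {"fingers":1,"xyz":[19.5,12.1,-1],"turn":0},
    {"fingers":1,"xyz":[21.4,13.3,-1],"turn":0},
    {"fingers":1,"xyz":[21.4,13.3,-1],"turn":0},
    {"fingers":1,"xyz":[21.4,13.3,-1],"turn":0},
    {"fingers":1,"xyz":[21.4,13.3,-1],"turn":0},
  ],
)

```text
t: 17.4
ee_pos: [451.0, -65.9, 180.8]
eef_rot: [0.003, -0.612, 0.791, -0.003]
contact_force: [0.5, -0.2, 0.2]
gripper_width: 87.6
```

Run:
```python
from h import *
go(450,-67,15)
c,im=wsnap("w6")
g=proj([[449,-67,70]],c);print(g.round(1))
u=green(im,g[0]);print(u,atz(u,c,70))
go(450,-67,15)
```

```text
t 17.4 at [451.  -65.9 180.8] yaw -104.6 F [ 0.5 -0.2  0.2] w 87.6 tilt [ 0.009  -0.0006]
shift cm [ 0.16  0.22 16.58] turn 0.003
[[324.  194.7]]
[321.26306371 195.59305655] [451.73104721 -66.80584062]
t 17.45 at [451.  -65.8 180.5] yaw -104.6 F [ 0.1 -0.8  0.4] w 87.6 tilt [ 0.0085 -0.0007]
shift cm [ 0.17  0.21 16.55] turn 0.004
```

View pics/w6.png

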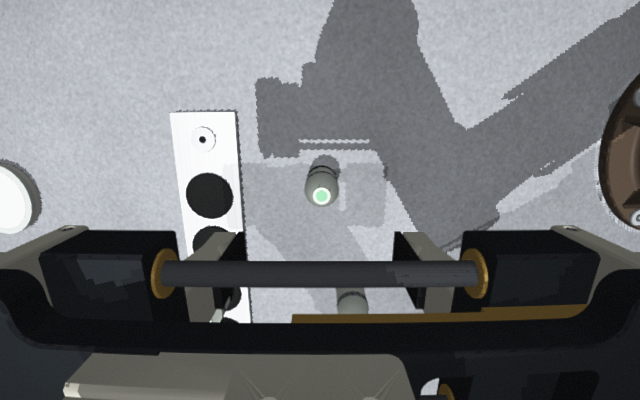

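Objective 3 is at (321,196) px, which is (450.3,−66.9).

Request:
servo_tool(
  steps=[
    {"fingers":1,"xyz":[0.1,0.1,4],"turn":0},
    {"fingers":1,"xyz":[0.16,0.18,8],"turn":0},
    {"fingers":1,"xyz":[0.16,0.18,11],"turn":0},
    {"fingers":1,"xyz":[0.16,0.18,14],"turn":0},
    {"fingers":1,"xyz":[0.16,0.18,15.8],"turn":0},
    {"fingers":1,"xyz":[0.16,0.18,16.4],"turn":0},
    {"fingers":1,"xyz":[0.16,0.18,16.6],"turn":0},
    {"fingers":1,"xyz":[0.16,0.18,16.6],"turn":0},
    {"fingers":1,"xyz":[0.16,0.18,16.6],"turn":0},
  ],
)

```text
t: 18.35
ee_pos: [451.1, -66.7, 15.4]
eef_rot: [0.004, -0.612, 0.791, -0.003]
contact_force: [0.6, -0.2, 0.3]
gripper_width: 87.9
```

Run:
```python
from h import *
go(450.3,-66.9,15)
```

```text
t 18.35 at [451.1 -66.7  15.4] yaw -104.6 F [ 0.6 -0.2  0.3] w 87.9 tilt [ 0.0101 -0.0003]
shift cm [0.04 0.07 0.04] turn 0.004
```

Request:
servo_tool(
  steps=[
    {"fingers":0.4,"xyz":[0.03,0.07,0.04],"turn":0},
    {"fingers":0,"xyz":[0.03,0.07,0.04],"turn":0},
    {"fingers":-0.1,"xyz":[0.03,0.07,0.04],"turn":0},
    {"fingers":-0.3,"xyz":[0.03,0.07,0.04],"turn":0},
    {"fingers":-1,"xyz":[0.03,0.07,0.04],"turn":0},
    {"fingers":-1,"xyz":[0.03,0.07,0.04],"turn":0},
    {"fingers":-1,"xyz":[0.03,0.07,0.04],"turn":0},
    {"fingers":-1,"xyz":[0.03,0.07,0.04],"turn":0},
  ],
)

```text
t: 19.15
ee_pos: [450.2, -66.8, 14.9]
eef_rot: [0.004, -0.612, 0.791, -0.003]
contact_force: [-1.8, 0.5, 1.4]
gripper_width: 35.0
```

Request:
servo_tool(
  steps=[
    {"fingers":-1,"xyz":[0,0,-1],"turn":0},
    {"fingers":-1,"xyz":[0,0,-3],"turn":0},
    {"fingers":-1,"xyz":[0,0,-6],"turn":0},
    {"fingers":-1,"xyz":[0,0,-9],"turn":0},
    {"fingers":-1,"xyz":[0,0,-12],"turn":0},
    {"fingers":-1,"xyz":[0,0,-13],"turn":0},
    {"fingers":-1,"xyz":[0,0,-13],"turn":0},
  ],
)

```text
t: 19.85
ee_pos: [449.6, -66.5, 146.3]
eef_rot: [0.005, -0.612, 0.791, -0.004]
contact_force: [-0.4, -1.0, -3.0]
gripper_width: 35.2
```

Run:
```python
from h import *
go(599.5,-21,145)
```

```text
t 19.85 at [449.6 -66.5 146.3] yaw -104.6 F [-0.4 -1.  -3. ] w 35.2 tilt [0.0129 0.0007]
shift cm [ -8.18 -13.36   0.33] turn 0.004
```

Request:
servo_tool(
  steps=[
    {"fingers":-1,"xyz":[-0.9,-1.4,0.2],"turn":0},
    {"fingers":-1,"xyz":[-2.4,-3.9,0.2],"turn":0},
    {"fingers":-1,"xyz":[-4,-6.6,0.2],"turn":0},
    {"fingers":-1,"xyz":[-5.7,-9.3,0.2],"turn":0},
    {"fingers":-1,"xyz":[-7.2,-11.8,0.2],"turn":0},
    {"fingers":-1,"xyz":[-8.2,-13.4,0.2],"turn":0},
    {"fingers":-1,"xyz":[-8.2,-13.4,0.2],"turn":0},
    {"fingers":-1,"xyz":[-8.2,-13.4,0.2],"turn":0},
    {"fingers":-1,"xyz":[-8.2,-13.4,0.2],"turn":0},
    {"fingers":-1,"xyz":[-8.2,-13.4,0.2],"turn":0},
  ],
)

```text
t: 20.85
ee_pos: [599.2, -21.2, 145.9]
eef_rot: [0.005, -0.612, 0.791, -0.003]
contact_force: [0.2, 0.6, -2.6]
gripper_width: 34.9
```

Run:
```python
from h import *
go(599.6,-20.8,32)
c,im=wsnap("w7")
g=proj([[583.5,-84.5,13]],c);print(g.round(1))
for uv in g:print(pad(im,uv,c))
go(599.6,-20.8,32)
```

```text
t 20.85 at [599.2 -21.2 145.9] yaw -104.6 F [ 0.2  0.6 -2.6] w 34.9 tilt [0.0121 0.0005]
shift cm [-0.    0.1  11.39] turn 0.004
[[321.9 125.5]]
(array([321.1, 125.1]), array([584.2, -85.1]), array([584.2, -84.5,  27.7]))
t 20.9 at [599.4 -21.1 146.2] yaw -104.6 F [-0.7 -0.7 -2.5] w 35.1 tilt [0.0126 0.0007]
shift cm [1.000e-02 1.200e-01 1.142e+01] turn 0.004
```

View pics/w7.png

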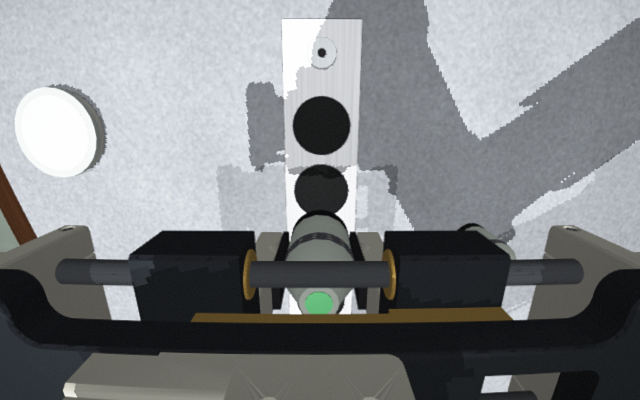

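The target pad (321,190 px) is in line with the held objective (319). Next it goes down.

Request:
servo_tool(
  steps=[
    {"fingers":-1,"xyz":[0,0.06,3],"turn":0},
    {"fingers":-1,"xyz":[0,0.12,6.5],"turn":0},
    {"fingers":-1,"xyz":[0,0.12,9.5],"turn":0},
    {"fingers":-1,"xyz":[0,0.12,10.9],"turn":0},
    {"fingers":-1,"xyz":[0,0.12,11.3],"turn":0},
    {"fingers":-1,"xyz":[0,0.12,11.4],"turn":0},
    {"fingers":-1,"xyz":[0,0.12,11.4],"turn":0},
    {"fingers":-1,"xyz":[0,0.12,11.4],"turn":0},
  ],
)

```text
t: 21.7
ee_pos: [600.6, -20.5, 33.7]
eef_rot: [0.006, -0.612, 0.791, -0.004]
contact_force: [-0.2, -0.3, -1.9]
gripper_width: 34.5
```

Run:
```python
from h import *
go(599.6,-20.8,27.9)
```

```text
t 21.7 at [600.6 -20.5  33.7] yaw -104.6 F [-0.2 -0.3 -1.9] w 34.5 tilt [0.015  0.0012]
shift cm [0.06 0.1  0.57] turn 0.004
```

Request:
servo_tool(
  steps=[
    {"fingers":-1,"xyz":[0.03,0.08,0.1],"turn":0},
    {"fingers":-1,"xyz":[0.03,0.08,0.2],"turn":0},
    {"fingers":-1,"xyz":[0.03,0.08,0.3],"turn":0},
    {"fingers":-1,"xyz":[0.03,0.08,0.4],"turn":0},
    {"fingers":-1,"xyz":[0.03,0.08,0.5],"turn":0},
    {"fingers":-1,"xyz":[0.03,0.08,0.55],"turn":0},
    {"fingers":-1,"xyz":[0.03,0.08,0.58],"turn":0},
    {"fingers":-1,"xyz":[0.03,0.08,0.58],"turn":0},
  ],
)

```text
t: 22.5
ee_pos: [599.8, -20.6, 28.0]
eef_rot: [0.006, -0.612, 0.791, -0.004]
contact_force: [-2.0, 0.4, 0.0]
gripper_width: 34.7
```

Run:
```python
from h import *
go(599.6,-20.8,27.9)
```

```text
t 22.5 at [599.8 -20.6  28. ] yaw -104.6 F [-2.   0.4  0. ] w 34.7 tilt [0.0149 0.0011]
shift cm [0.02 0.02 0.01] turn 0.004
```

Contact is at the expected height. I'll press 0.3 mm lower, release and rise.

Request:
servo_tool(
  steps=[
    {"fingers":-1,"xyz":[0,0,0.03],"turn":0},
    {"fingers":-1,"xyz":[0,0,0.03],"turn":0},
    {"fingers":-0.15,"xyz":[0,0,0.03],"turn":0},
    {"fingers":-0.1,"xyz":[0,0,0.03],"turn":0},
    {"fingers":0.1,"xyz":[0,0,0],"turn":0},
    {"fingers":0.4,"xyz":[0,0,0],"turn":0},
    {"fingers":0.4,"xyz":[0,0,0],"turn":0},
    {"fingers":0.4,"xyz":[0,0,-1.5],"turn":0},
    {"fingers":0.4,"xyz":[0,0,-4.5],"turn":0},
    {"fingers":0.4,"xyz":[0,0,-8],"turn":0},
  ],
)

```text
t: 23.5
ee_pos: [597.6, -20.9, 107.7]
eef_rot: [0.005, -0.612, 0.791, -0.004]
contact_force: [1.1, 0.8, 0.7]
gripper_width: 61.3
```

Run:
```python
from h import *
go(450,77,190)
```

```text
t 23.5 at [597.6 -20.9 107.7] yaw -104.6 F [1.1 0.8 0.7] w 61.3 tilt [0.0121 0.0005]
shift cm [-5.79 16.66 -8.4 ] turn 0.004
```

Request:
servo_tool(
  steps=[
    {"fingers":1,"xyz":[0,0.5,-3],"turn":0},
    {"fingers":1,"xyz":[-0.7,2,-6],"turn":0},
    {"fingers":1,"xyz":[-1.9,5.5,-8],"turn":0},
    {"fingers":1,"xyz":[-3.1,9,-8.4],"turn":0},
    {"fingers":1,"xyz":[-4.4,12.5,-8.4],"turn":0},
    {"fingers":1,"xyz":[-5.4,15.5,-8.4],"turn":0},
    {"fingers":1,"xyz":[-5.8,16.7,-8.4],"turn":0},
    {"fingers":1,"xyz":[-5.8,16.7,-8.4],"turn":0},
    {"fingers":1,"xyz":[-5.8,16.7,-8.4],"turn":0},
    {"fingers":1,"xyz":[-5.8,16.7,-8.4],"turn":0},
  ],
)

```text
t: 24.5
ee_pos: [450.4, 77.0, 189.9]
eef_rot: [0.005, -0.611, 0.791, -0.004]
contact_force: [0.0, 0.4, -0.0]
gripper_width: 87.4
```

Run:
```python
from h import *
go(450,77,23)
c,im=wsnap("w8")
g=proj([[450,77,84]],c);print(g.round(1))
u=green(im,g[0]);print(u,atz(u,c,84))
go(450,77,23)
```

```text
t 24.5 at [450.4  77.  189.9] yaw -104.6 F [ 0.   0.4 -0. ] w 87.4 tilt [0.0122 0.0002]
shift cm [ 0.07  0.23 16.69] turn 0.003
[[322.9 197.4]]
[321.27923211 198.02705061] [451.63600042  77.21949725]
t 24.55 at [450.3  76.9 189.8] yaw -104.6 F [-0.3  0.9  0.7] w 87.7 tilt [0.0118 0.    ]
shift cm [ 0.05  0.22 16.68] turn 0.003
```

View pics/w8.png

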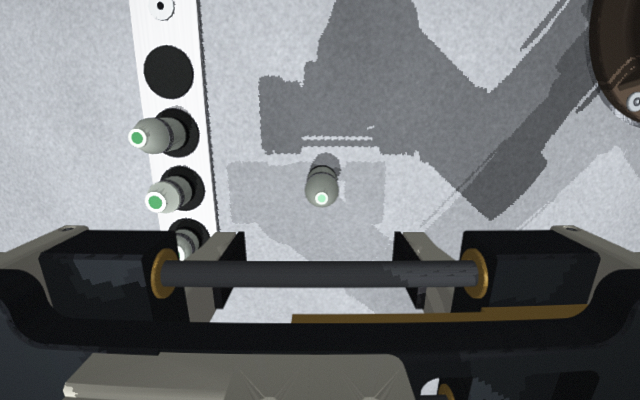

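Objective 4 is at (321,198) px, about (450.3,77). Three objectives are standing on their pads.

Request:
servo_tool(
  steps=[
    {"fingers":1,"xyz":[0.02,0.05,4],"turn":0},
    {"fingers":1,"xyz":[0.04,0.1,8],"turn":0},
    {"fingers":1,"xyz":[0.05,0.18,11],"turn":0},
    {"fingers":1,"xyz":[0.05,0.18,14],"turn":0},
    {"fingers":1,"xyz":[0.05,0.18,15.8],"turn":0},
    {"fingers":1,"xyz":[0.05,0.18,16.5],"turn":0},
    {"fingers":1,"xyz":[0.05,0.18,16.7],"turn":0},
    {"fingers":1,"xyz":[0.05,0.18,16.7],"turn":0},
    {"fingers":1,"xyz":[0.05,0.18,16.7],"turn":0},
  ],
)

```text
t: 25.45
ee_pos: [451.2, 77.2, 23.6]
eef_rot: [0.006, -0.611, 0.791, -0.004]
contact_force: [-0.3, 0.5, 0.4]
gripper_width: 87.7
```

Run:
```python
from h import *
go(450.3,77,23)
```

```text
t 25.45 at [451.2  77.2  23.6] yaw -104.6 F [-0.3  0.5  0.4] w 87.7 tilt [0.0133 0.0009]
shift cm [0.04 0.08 0.06] turn 0.003
```

Request:
servo_tool(
  steps=[
    {"fingers":0.4,"xyz":[0.02,0.07,0],"turn":0},
    {"fingers":0,"xyz":[0.02,0.07,0],"turn":0},
    {"fingers":-0.1,"xyz":[0.02,0.07,0],"turn":0},
    {"fingers":-0.3,"xyz":[0.02,0.07,0],"turn":0},
    {"fingers":-1,"xyz":[0.02,0.07,0],"turn":0},
    {"fingers":-1,"xyz":[0.02,0.07,0],"turn":0},
    {"fingers":-1,"xyz":[0.02,0.07,0],"turn":0},
    {"fingers":-1,"xyz":[0.02,0.07,0],"turn":0},
  ],
)

```text
t: 26.25
ee_pos: [450.3, 77.1, 23.6]
eef_rot: [0.005, -0.611, 0.791, -0.004]
contact_force: [-0.6, 0.1, 0.7]
gripper_width: 35.0
```

Request:
servo_tool(
  steps=[
    {"fingers":-1,"xyz":[0,0,-1],"turn":0},
    {"fingers":-1,"xyz":[0,0,-3],"turn":0},
    {"fingers":-1,"xyz":[0,0,-6],"turn":0},
    {"fingers":-1,"xyz":[0,0,-9],"turn":0},
    {"fingers":-1,"xyz":[0,0,-12],"turn":0},
    {"fingers":-1,"xyz":[0,0,-14],"turn":0},
    {"fingers":-1,"xyz":[0,0,-14],"turn":0},
  ],
)

```text
t: 26.95
ee_pos: [449.8, 77.7, 166.7]
eef_rot: [0.008, -0.611, 0.791, -0.004]
contact_force: [-0.1, -0.9, -3.6]
gripper_width: 35.1
```

Run:
```python
from h import *
go(583,-84.6,163)
```

```text
t 26.95 at [449.8  77.7 166.7] yaw -104.6 F [-0.1 -0.9 -3.6] w 35.1 tilt [0.0178 0.0035]
shift cm [ 12.35 -16.98   0.55] turn 0.003
```

Request:
servo_tool(
  steps=[
    {"fingers":-1,"xyz":[1,-1.4,0],"turn":0},
    {"fingers":-1,"xyz":[3,-4.1,0.2],"turn":0},
    {"fingers":-1,"xyz":[5.3,-7.3,0.4],"turn":0},
    {"fingers":-1,"xyz":[7.6,-10.4,0.5],"turn":0},
    {"fingers":-1,"xyz":[9.9,-13.6,0.5],"turn":0},
    {"fingers":-1,"xyz":[11.6,-16,0.5],"turn":0},
    {"fingers":-1,"xyz":[12.3,-17,0.5],"turn":0},
    {"fingers":-1,"xyz":[12.3,-17,0.5],"turn":0},
    {"fingers":-1,"xyz":[12.3,-17,0.5],"turn":0},
    {"fingers":-1,"xyz":[12.3,-17,0.5],"turn":0},
  ],
)

```text
t: 27.95
ee_pos: [582.5, -83.4, 163.3]
eef_rot: [0.008, -0.612, 0.791, -0.004]
contact_force: [-0.1, -0.0, -2.3]
gripper_width: 34.7
```

Run:
```python
from h import *
go(583,-84.6,42)
```

```text
t 27.95 at [582.5 -83.4 163.3] yaw -104.6 F [-0.1 -0.  -2.3] w 34.7 tilt [0.017  0.0038]
shift cm [ 0.2   0.11 12.12] turn 0.004
```

Request:
servo_tool(
  steps=[
    {"fingers":-1,"xyz":[0.1,0.05,3],"turn":0},
    {"fingers":-1,"xyz":[0.2,0.11,6.5],"turn":0},
    {"fingers":-1,"xyz":[0.2,0.11,9.8],"turn":0},
    {"fingers":-1,"xyz":[0.2,0.11,11.5],"turn":0},
    {"fingers":-1,"xyz":[0.2,0.11,12],"turn":0},
    {"fingers":-1,"xyz":[0.2,0.11,12.1],"turn":0},
    {"fingers":-1,"xyz":[0.2,0.11,12.1],"turn":0},
    {"fingers":-1,"xyz":[0.2,0.11,12.1],"turn":0},
  ],
)

```text
t: 28.75
ee_pos: [583.9, -84.3, 43.7]
eef_rot: [0.009, -0.612, 0.791, -0.004]
contact_force: [0.2, 0.5, -2.6]
gripper_width: 35.0
```

Run:
```python
from h import *
go(583,-84.6,36.6)
```

```text
t 28.75 at [583.9 -84.3  43.7] yaw -104.5 F [ 0.2  0.5 -2.6] w 35.0 tilt [0.0195 0.0041]
shift cm [0.06 0.09 0.71] turn 0.004
```

Request:
servo_tool(
  steps=[
    {"fingers":-1,"xyz":[0.05,0.08,0.15],"turn":0},
    {"fingers":-1,"xyz":[0.05,0.08,0.3],"turn":0},
    {"fingers":-1,"xyz":[0.05,0.08,0.45],"turn":0},
    {"fingers":-1,"xyz":[0.05,0.08,0.55],"turn":0},
    {"fingers":-1,"xyz":[0.05,0.08,0.62],"turn":0},
    {"fingers":-1,"xyz":[0.05,0.08,0.68],"turn":0},
    {"fingers":-1,"xyz":[0.05,0.08,0.72],"turn":0},
    {"fingers":-1,"xyz":[0.05,0.08,0.72],"turn":0},
  ],
)

```text
t: 29.55
ee_pos: [583.1, -84.6, 36.7]
eef_rot: [0.009, -0.612, 0.791, -0.004]
contact_force: [-2.0, 0.8, 0.8]
gripper_width: 35.0
```

Run:
```python
from h import *
go(583,-84.6,36.6)
```

```text
t 29.55 at [583.1 -84.6  36.7] yaw -104.5 F [-2.   0.8  0.8] w 35.0 tilt [0.0195 0.004 ]
shift cm [0.01 0.01 0.01] turn 0.005
```

Request:
servo_tool(
  steps=[
    {"fingers":-1,"xyz":[0,0,0.02],"turn":0},
    {"fingers":-1,"xyz":[0,0,0.02],"turn":0},
    {"fingers":-0.15,"xyz":[0,0,0.02],"turn":0},
    {"fingers":-0.1,"xyz":[0,0,0.02],"turn":0},
    {"fingers":0.1,"xyz":[0,0,0],"turn":0},
    {"fingers":0.4,"xyz":[0,0,0],"turn":0},
    {"fingers":0.4,"xyz":[0,0,0],"turn":0},
    {"fingers":0.4,"xyz":[0,0,-1.5],"turn":0},
    {"fingers":0.4,"xyz":[0,0,-4.5],"turn":0},
    {"fingers":0.4,"xyz":[0,0,-8],"turn":0},
  ],
)

```text
t: 30.55
ee_pos: [580.6, -85.0, 116.4]
eef_rot: [0.008, -0.612, 0.791, -0.004]
contact_force: [0.9, -0.7, -0.5]
gripper_width: 61.4
```

Request:
servo_tool(
  steps=[
    {"fingers":0.4,"xyz":[0,0,-4],"turn":0},
    {"fingers":0.4,"xyz":[0,0,-8],"turn":0},
    {"fingers":0.4,"xyz":[0,1,-10],"turn":0},
    {"fingers":0.4,"xyz":[0,4,-10],"turn":0},
    {"fingers":0.4,"xyz":[0,8,-10],"turn":0},
    {"fingers":0.4,"xyz":[0,11,-10],"turn":0},
    {"fingers":0.4,"xyz":[0,12,-10],"turn":0},
    {"fingers":0.4,"xyz":[0,12,-10],"turn":0},
    {"fingers":0.4,"xyz":[0,12,-10],"turn":0},
  ],
)

```text
t: 31.45
ee_pos: [463.7, -55.1, 215.0]
eef_rot: [0.008, -0.612, 0.791, -0.004]
contact_force: [-0.0, 0.4, 0.3]
gripper_width: 61.4
```

Run:
```python
from h import *
from plant import optics
go(583,-84.6,180)
S={}
for n in("scene","side"):
    im=optics.read_camera(n);cv2.imwrite(f"pics/{n}9.png",im[...,::-1]);c=par(optics.camera_params(n));im=im.astype(float)
    for k,P in((1,(632.7,106.8,55)),(2,(617,43,69)),(3,(599.6,-20.8,83)),(4,(583,-84.6,97))):
        uv=proj([P],c)[0]
        try:
            u=green(im,uv,6);print(n,k,uv.round(1),u.round(1),atz(u,c,P[2]).round(1))
        except Exception as e:print(e)
a=cv2.imread("pics/scene9.png");b=cv2.imread("pics/side9.png")
cv2.imwrite("pics/c9.png",cv2.resize(a[150:280,192:392],None,fx=4,fy=4,interpolation=cv2.INTER_CUBIC))
cv2.imwrite("pics/d9.png",cv2.resize(b[140:300,240:430],None,fx=3.7,fy=3.7,interpolation=cv2.INTER_CUBIC))
```

```text
t 31.45 at [463.7 -55.1 215. ] yaw -104.5 F [-0.   0.4  0.3] w 61.4 tilt [0.0178 0.0037]
shift cm [ -0.1  -12.23   3.71] turn 0.005
scene 1 [319.8 234.2] [320.2 233.7] [631.  107.4]
scene 2 [292.1 221.5] [292.5 220.9] [615.   43.5]
scene 3 [265.2 208.6] [265.7 208.1] [597.5 -20.2]
scene 4 [239.  196.3] [239.3 195.9] [581.4 -84.4]
side 1 [343.5 189.4] [343.8 189.4] [633.5 106.3]
side 2 [357.  197.4] [357.3 197.4] [617.5  42.3]
side 3 [371.4 206.4] [371.6 206.6] [599.6 -21.8]
side 4 [387.4 216.2] [387.8 216.3] [583.4 -85.5]
```

View pics/c9.png

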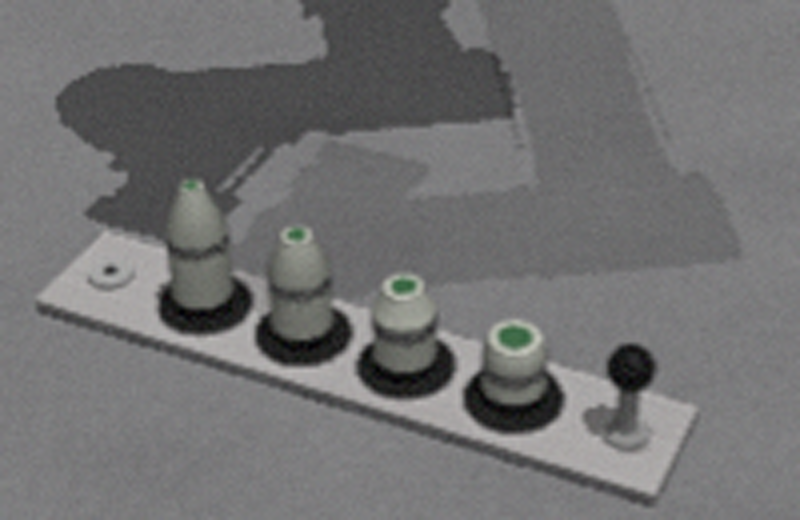

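View pics/d9.png

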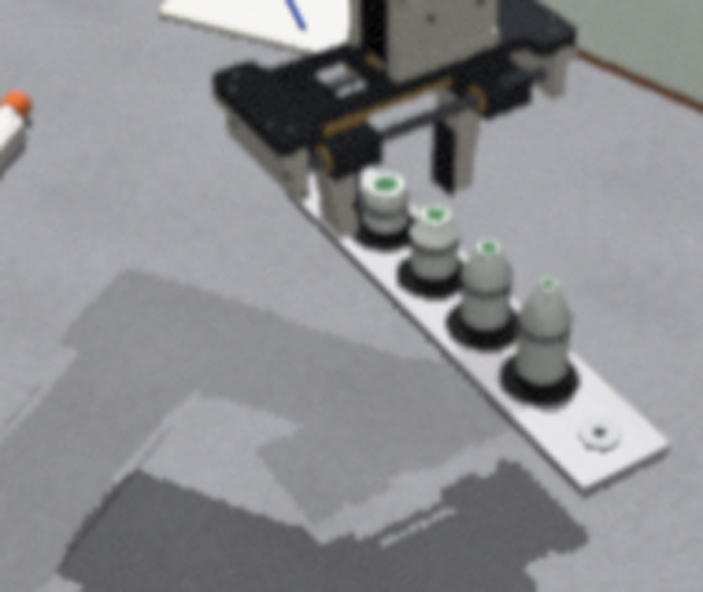

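All four stand upright in order, and the offsets from the pad centres measured by the two fixed cameras cancel to well under 1 mm. The flask is in the same place and the gripper is clear, so I'm handing in.

Run:
```python
from plant import order
print(order.sign_off())
```

```text
the job is handed in; nothing more can be done
None
```

The four objectives stand upright on their own pads, rising from the shortest next to the index pin to the tallest at the far end. The job was handed in at about 31.5 s of the 93 s allowed.

**Placing:** I set each one down slowly until the wrist force showed contact at the expected height. The largest force reading after any move was about 5 N, so I saw no hard presses. None tipped over.

**Final check:** Both fixed cameras show all four upright, on concentric pads and in the right order. The flask is where it was and the gripper is clear.

**Disagreements:**
- **Camera offsets:** Each fixed camera on its own puts the objectives about 2–3 mm off the pad centres, but in opposite directions, so their average is within about 1 mm. This is near the 2 mm calibration error. The wrist camera put objective 2 within about 1.5 mm of its pad centre. I did not measure the others with it after placing.
- **Tool tilt:** The tool drifted to about 1° off vertical by the end. This showed no visible effect on the placing.

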